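# Hold the plate keeper's lid open with the lifter

### The arm

A 6-joint arm with a two-finger parallel gripper is mounted at the origin on a cart in front of the work surface, level with it; the furniture and walls round the work are solid. World frame = base frame: x ahead of the robot, y to its left, z up, the work surface at z = 0. Lengths are in mm, angles in rad, forces in N, time in s.
With the tool pointing down it reaches from about 375 to 925 mm from the base axis. Payload 5.7 kg.
Tool frame: the origin (TCP) lies at the centre of the arm's flange, where the gripper is bolted on; the fingertips stand 182 mm ahead of it and the grasp point (between the pads) lies 163 mm ahead of it; z points along the fingers, x is the direction in which the jaws open and shut, and the axes are right-handed (so a half turn about z gives the same grasp; the last joint's range is limited). The gripper opens to 88 mm and grips with 3 to 60 N. Pads are 20 mm wide; open, the fingers measure 115 mm over their backs; the gripper's body (75 mm by 178 mm) begins 61 mm behind the grasp point.
Start: joints at [1.224, 0.359, 1.51, -0, 1.272, -0.115], TCP at [137.839, 583.94, 404.623] pointing down, gripper open.
Joint ranges: [-2.97, 2.97], [-1.01, 2.36], [0.21, 2.38], [-0.96, 4.11], [0.2, 2.71], [-2.98, 2.98]. Speed limits (rad/s): [2.39, 2.39, 3.14, 3.14, 3.14, 3.14].

### API

Orientations are given as [roll, pitch, yaw] about the fixed x, y, z axes, in that order (R = Rz(yaw) Ry(pitch) Rx(roll)).
In Python, from cell import bot gives the robot as it stands. The module is installed in compiled form; this text tells all that it offers. Calls block until the motion is done:
- bot.move_to(position, orientation): joint-space move of the TCP to a pose.
- bot.servo_line(position, orientation=None, v=150, contact_N=None): straight line of the TCP; orientation=None keeps the orientation; v is the mean speed in mm/s. With contact_N (N) it stops when the force on the tool has changed by that much, and returns True; else False.
- bot.set_joints(angles): joint-space move.
- bot.grip(opening, force=None): finger opening in mm; force is the grip in N (None keeps the last); returns when the fingers have stopped.
- bot.pause(seconds).
- bot.solve_ik(position, orientation): joint angles nearest the present ones, or None.
- bot.snapshot(name): name is "scene" or "top"; returns (picture, depth): 400x640x3 uint8, red, green, blue; 400x640 float32, mm along the optical axis (not along the pixel's ray), 0 where there is no reading.
- bot.calibration(name): a dict with "mtx" (3x3 intrinsics, pixels), "k1" (the pictures are not rectified: a ray, as slopes to the right and down, at radius r is drawn at 1 + k1 r^2 times it, then the intrinsics apply), "eye" and "rotation" of the camera in the world. Camera axes: x right, y down, z forward; pixel columns grow to the right and rows downward; lengths in mm; the calibration is good to about 2 mm. A picture is of the moment at which its call begins. calibration takes no time and is no camera call.
A pose or a line that the arm cannot do raises bot.IKError and nothing moves.
- bot.job_done(): hands the job in, once; it reports no verdict.
Trained networks look in the newest picture that a camera, given by its name, has taken for a name from the list of things; names that differ only in an ending like _2 or _b are one class to them, and where a whole thing is asked for, a point or a joint stands for the part that bears it (a point fixed in the world has none). Each returns a list of dicts, best first, with "confidence" (0 to 1); they miss things now and then, are a little off and sometimes report something else, mostly with a low value. They report only what shows in the picture. A call takes as long as a camera call. They do not tell look-alikes from the thing itself.
- bot.find_in(camera, label): "position" ([column, row] in pixels, amid what is visible of it).
- bot.tip_of(camera, label): "position" ([column, row] in pixels: a listed point, or the origin of a listed thing).
Readings, each from a call of its own:
- bot.read_time_s(): time.
- bot.read_joint_positions(): joint angles.
- bot.read_joint_velocities(): joint speeds.
- bot.read_tau(): joint torques, N m.
- bot.read_ee_pos(): TCP position.
- bot.read_ee_rot(): TCP orientation.
- bot.read_force(): force on the tool from outside, world axes, zero at the start.
- bot.read_torque(): the same for the moment, N m.
- bot.read_grip_width(): finger opening in mm.
Only numpy, scipy, OpenCV 4.12 (cv2) and the standard library are available. Lean on these libraries where they do the work, as an engineer would, in place of code of your own. Each camera call takes 0.05 s, during which the arm holds its last target.

### The job

The plate in the grey keeper must stay clean and free of static, so its lid is opened with a discharged tool, not by hand: take the orange-handled lifter from its stand, dip its bent tip well below the rim of the black anti-static cup for about a second, and then use the lifter under the overhanging blue lip to raise the keeper's lid to 45 degrees (give or take 6) for the inspection camera. The lid falls shut by itself, so finish holding the lifter in the gripper with the lid resting steadily on it (no more than 60 degrees at any time); do not let go. Only the lifter may touch the keeper and its lid, and the cup, the jar, the tape roll and the nozzle cassette stay where they stand.

Things in the scene. Friction and masses are not known exactly. Their poses are not given: they have to be found in the camera images.
- keeper: Plate keeper, a grey open box 110 x 155 x 55 mm (x, y, z) fixed to the bench with a white plate inside and a hinged lid. Origin: centre of its underside; its +x axis points from the lipped front to the hinged back (roughly away from the robot), z up.
- lid (a joint): Angle of the keeper's lid in rad: 0 shut (flat on the box), grows as it opens upward, stop at 1.2. White, 5 mm thick, 0.25 kg, 112 mm from hinge axis to front edge, flat underside in one plane with the hinge axis. No spring, almost no friction: it falls shut from any angle; about 1 to 1.3 N upward at the lip raises it.
- lid_axis (a point): Middle of the lid's hinge axis: in the keeper's frame 55 mm behind the origin (+x) and 55 mm up. The axis runs along the keeper's y.
- lip_edge (a point): Middle of the free edge, on the underside, of the blue lip in the middle of the lid's front edge. The lip is 64 mm wide, 5 mm thick, in the lid's plane, and reaches 138 mm from the hinge axis, 28 mm out from the box front, with free air below. Shut: 83 mm in front of the keeper's origin, 55 mm up.
- stand: Aluminium stand on a grey foot 100 x 80 mm, fixed. Its top, at 115 mm, has a slot 16 mm wide along the stand's x axis, open to the front (-x), in which the lifter hangs; it comes out straight up. Origin: on the bench below the lifter's rod; the slot runs from 35 mm in front of it to 42 mm behind it.
- lifter: Lifter, 0.08 to 0.16 kg. Orange handle 24 x 24 mm, 5 to 61 mm above the origin; steel flange 36 x 36 x 5 mm, its underside centre is the origin and rests on the stand's top; below it an 8 mm rod goes 85 mm down and bends square to +x into a foot 8 mm thick. In the stand its axes are the stand's: z up, foot towards +x.
- lifter_tip (a point): Centre of the rounded end (radius 4 mm) of the lifter's foot: 28 mm along +x and 85 mm below the lifter's origin.
- cup: Loose black anti-static cup, round, with small brass strips, 80 mm across, inner diameter 72 mm, 55 mm high, inner floor at 7 mm, on a grey base 92 mm across and 7 mm high; 0.35 kg. Origin: centre of its underside.
- cup_rim (a point): Centre of the cup's open mouth, at rim height, 55 mm above the bench.
- jar: Bystander: clear jar with a yellow cap, 47 mm across, 80 mm high. Origin: centre of its underside.
- tape: Bystander: green roll of lab tape lying flat, 90 mm across, 19 mm high. Origin: centre of its underside.
- cassette: Bystander: black and blue nozzle cassette, 32 x 110 x 34 mm, long along its y. Origin: centre of its underside.
Things that resemble listed ones, but are neither listed nor needed, are in the scene too. Leave any red look-alike of the cup alone.

How it is judged (in metres and radians):
On the way, in this order (a step that is already met when the one before it is completed fails the run):
1. the tip of the gripped lifter is in the cup: the centre of its rounded end more than 10 mm below the rim (z of lifter_tip in the frame of cup_rim below -0.01 m and horizontal distance between lifter_tip and cup_rim below 0.036 m and contact force between the fingers and lifter above 1 N), for 0.5 s.
2. the lid is being raised with the lifter (value of joint lid above 0.15 rad and contact force between lifter and keeper above 0.1 N), for 0.1 s.
At the end, for the whole second after the job is handed in: The lid stands at 45 degrees (0.68 to 0.89 rad), still (under 0.1 rad/s), carried by the lifter (contact force over 0.15 N, its tip more than 80 mm above the bench), the lifter is gripped by the fingers (over 1 N), and neither arm nor gripper touches the keeper or its lid (value of joint lid between 0.68 and 0.89 rad and velocity of joint lid between -0.1 and 0.1 rad/s and contact force between lifter and keeper above 0.15 N and contact force between the fingers and lifter above 1 N and height (world z) of lifter_tip above 0.08 m and contact force between each of the arm, the fingers and keeper below 0.1 N); the arm keeps its last pose, push and grip.
It fails at once if the arm or the gripper itself touches the keeper or its lid (contact force between any of the arm, the fingers and keeper above 0.5 N).
It fails at once if the cup is pushed more than 20 mm from its place (distance of cup from where it was at the start of the episode above 0.02 m).
It fails at once if a bystander is moved more than 20 mm (distance of any of jar, tape, cassette from where it was at the start of the episode above 0.02 m).
It fails at once if the lid is flung open beyond 60 degrees (value of joint lid above 1.05 rad).
It also fails if it takes over 58 s, if anything falls off the work surface, if the arm or the gripper's body presses on something with over 40 N, if the wrist force passes 120 N, or if a joint passes its speed limit or range.

## Working session

There is one attempt and no reset: what is moved stays moved. The work goes in short steps, each a Python script; the robot and the scene stay as the last script left them, time stands still between calls to the robot, and variables do not carry over. Pictures are saved under pics/ and viewed, and the job is handed in when it is done.

```bash
mkdir -p pics; ls; cat > h.py <<'E'
import numpy as np, cv2
from cell import bot
def snap(n,f):
    p,d=bot.snapshot(n); cv2.imwrite(f'pics/{f}.png',p[:,:,::-1]); np.save(f'pics/{f}_d.npy',d); return p,d
def ray(n,uv):
    c=bot.calibration(n); K=np.array(c['mtx'],float)
    x=(uv[0]-K[0,2])/K[0,0]; y=(uv[1]-K[1,2])/K[1,1]
    rd=np.hypot(x,y); r=rd
    for _ in range(30): r=rd/(1+c['k1']*r*r)
    s=r/rd if rd>0 else 1
    return np.array([x*s,y*s,1.]),np.array(c['eye'],float),np.array(c['rotation'],float)
def at_depth(n,uv,d):
    r,e,R=ray(n,uv); return e+R@(r*d)
def at_z(n,uv,z):
    r,e,R=ray(n,uv); w=R@r; return e+w*(z-e[2])/w[2]
def project(n,P):
    c=bot.calibration(n);K=np.array(c['mtx'],float)
    q=np.array(c['rotation'],float).T@(np.array(P,float)-np.array(c['eye'],float)); x,y=q[:2]/q[2]; s=1+c['k1']*(x*x+y*y)
    return np.array([K[0,0]*x*s+K[0,2],K[1,1]*y*s+K[1,2]])
def cloud(n,d):
    c=bot.calibration(n);K=np.array(c['mtx'],float); v,u=np.mgrid[:d.shape[0],:d.shape[1]]
    x=(u-K[0,2])/K[0,0];y=(v-K[1,2])/K[1,1]; rd=np.hypot(x,y); r=rd.copy()
    for _ in range(30): r=rd/(1+c['k1']*r*r)
    s=np.where(rd>0,r/np.maximum(rd,1e-9),1)
    P=np.stack([x*s*d,y*s*d,d],-1)@np.array(c['rotation'],float).T+np.array(c['eye'],float)
    P[d<=0]=np.nan
    return P
E
python3 - <<'E'
from h import *
for n in('scene','top'):
    snap(n,n+'0'); print(n,bot.calibration(n))
    for l in('keeper','stand','lifter','cup','jar','tape','cassette'):
        print(l,[(np.round(a['position']),round(a['confidence'],2)) for a in bot.find_in(n,l)],[(np.round(a['position']),round(a['confidence'],2)) for a in bot.tip_of(n,l)])
    for l in('lid_axis','lip_edge','lifter_tip','cup_rim'):
        print(l,[(np.round(a['position'],1),round(a['confidence'],2)) for a in bot.tip_of(n,l)])
print(bot.read_time_s(),bot.read_ee_rot(),bot.read_ee_pos(),bot.read_grip_width())
E
```

```text
pics
scene {'mtx': array([[486.91722442,   0.        , 324.98882483],
       [  0.        , 486.91722442, 195.11087563],
       [  0.        ,   0.        ,   1.        ]]), 'k1': 0.04799362241826325, 'eye': array([-260.59801825, -691.40595617, 1038.17203773]), 'rotation': array([-2.31312831, -0.00729194, -0.88870874])}
keeper [(array([333., 204.]), 0.87)] [(array([330., 211.]), 0.9)]
stand [(array([217., 169.]), 0.59)] [(array([220., 183.]), 0.69)]
lifter [(array([210., 144.]), 0.64), (array([387., 256.]), 0.45)] [(array([211., 149.]), 0.74), (array([339., 185.]), 0.65)]
cup [(array([385., 255.]), 0.6), (array([418., 316.]), 0.58)] [(array([417., 321.]), 0.94), (array([384., 260.]), 0.8)]
jar [(array([413., 219.]), 0.56)] [(array([412., 230.]), 0.62)]
tape [(array([294., 248.]), 0.72), (array([221., 168.]), 0.61)] [(array([292., 245.]), 0.93)]
cassette [(array([248., 220.]), 0.93)] [(array([248., 220.]), 0.82)]
lid_axis [(array([339.5, 184.5]), 0.8)]
lip_edge [(array([317.5, 211.9]), 0.8)]
lifter_tip []
cup_rim [(array([419.1, 303.5]), 0.56)]
top {'mtx': array([[431.69568127,   0.  
[... 516 characters left out ...]
3., 178.]), 0.67), (array([198., 239.]), 0.52)]
cup [(array([393., 204.]), 0.71), (array([443., 234.]), 0.56)] [(array([393., 206.]), 0.97), (array([443., 232.]), 0.83)]
jar [(array([386., 159.]), 0.59)] [(array([384., 164.]), 0.8)]
tape [(array([320., 254.]), 0.73)] [(array([324., 247.]), 0.65), (array([317., 192.]), 0.32)]
cassette [(array([272., 260.]), 0.88)] [(array([274., 259.]), 0.56), (array([316., 194.]), 0.37)]
lid_axis [(array([311.9, 176.2]), 0.8)]
lip_edge [(array([319.5, 215. ]), 0.62)]
lifter_tip []
cup_rim [(array([393. , 198.8]), 0.78), (array([381.5, 164.7]), 0.69)]
1.9 [3.14158552e+00 8.15443251e-05 1.33903931e+00] [137.8433917  583.92754235 404.6465791 ] 87.96141646411243
```

```bash
python3 - <<'E'
s=open('h.py').read()
s=s.replace("np.array(c['rotation'],float)","Rm(c)").replace("def snap","from scipy.spatial.transform import Rotation as Rot\ndef Rm(c): return Rot.from_euler('xyz',c['rotation']).as_matrix()\ndef snap",1)
open('h.py','w').write(s)
import cv2
for n in('scene0','top0'):
    i=cv2.imread(f'pics/{n}.png'); i=i[110:350,160:500] if n=='scene0' else i[120:290,150:480]
    cv2.imwrite(f'pics/{n}_z.png',cv2.resize(i,None,fx=2.3,fy=2.3,interpolation=cv2.INTER_CUBIC))
E
```

```text
(no output)
```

View pics/scene0_z.png

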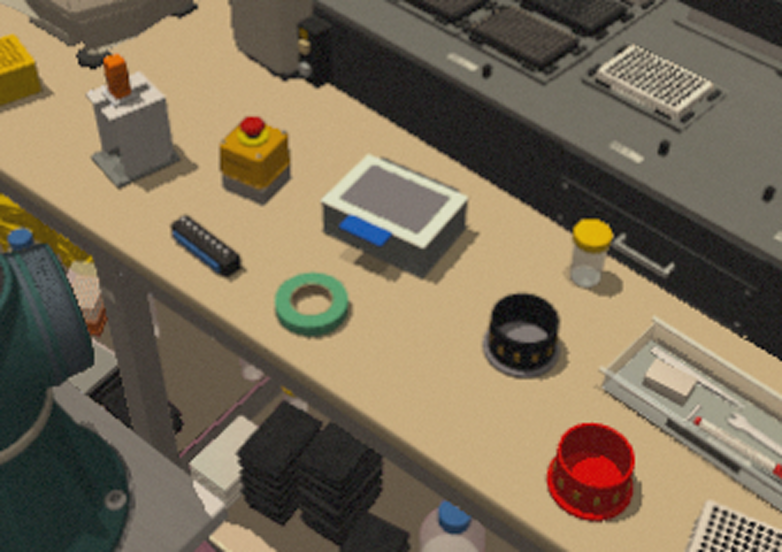

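View pics/top0_z.png

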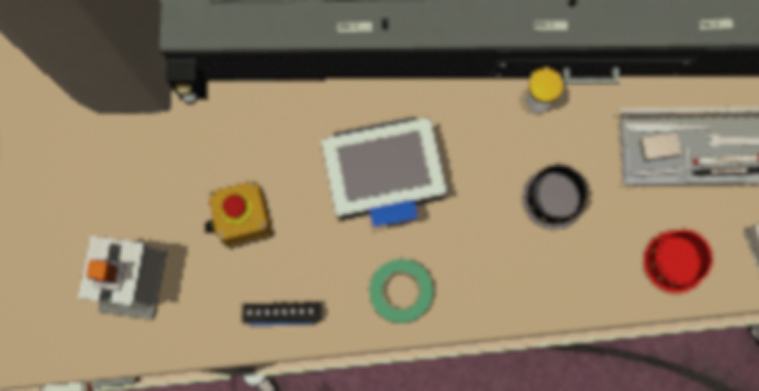

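View pics/scene0.png

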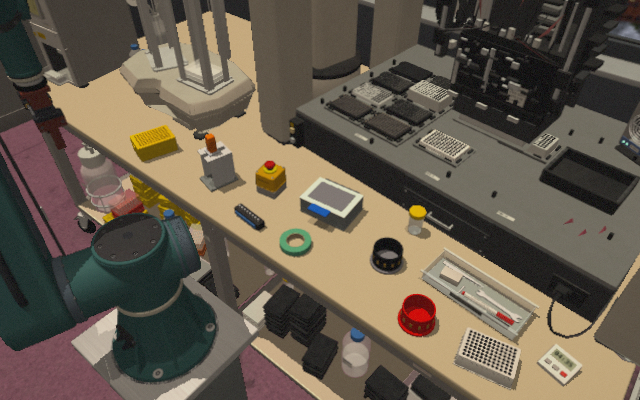

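The scene picture shows the stand with the orange handle at (210,144), the keeper with its blue lip at (317,212), the black cup at (385,255) with the red decoy at (418,316), the jar at (413,219), the tape at (294,242), the cassette at (248,217) and an E-stop box at (270,176). Next I measure poses from depth and colour.

```bash
python3 - <<'E'
from h import *
for n in('scene','top'):
    p=cv2.imread(f'pics/{n}0.png');d=np.load(f'pics/{n}0_d.npy');P=cloud(n,d)
    hsv=cv2.cvtColor(p,cv2.COLOR_BGR2HSV)
    x,y,z=P[...,0],P[...,1],P[...,2]
    for l,uv in dict(handle=(210,144) if n=='scene' else (194,237),).items(): print(n,l,P[uv[1],uv[0]])
    # blue lip
    m=(hsv[...,0]>100)&(hsv[...,0]<125)&(hsv[...,1]>130)&(z>40)&(z<75)
    m&=(np.abs(x-550)<400)
    print('lip',m.sum(),np.nanmedian(P[m],0), cv2.minAreaRect(P[m][:,:2].astype(np.float32)))
    lip=np.nanmedian(P[m],0)
    m=(np.hypot(x-lip[0]-70,y-lip[1])<130)&(z>48)&(z<70)
    print('lid',m.sum(),np.nanmedian(P[m],0),cv2.minAreaRect(P[m][:,:2].astype(np.float32)))
    m=(hsv[...,0]>3)&(hsv[...,0]<16)&(hsv[...,1]>170)&(z>110)&(z<200)
    print('orange',m.sum(),np.nanmedian(P[m],0),np.nanmin(P[m],0),np.nanmax(P[m],0),cv2.minAreaRect(P[m][:,:2].astype(np.float32)))
    h=np.nanmedian(P[m],0)
    m=(np.hypot(x-h[0],y-h[1])<80)&(z>108)&(z<120)
    print('standtop',m.sum(),np.nanmedian(P[m],0),cv2.minAreaRect(P[m][:,:2].astype(np.float32)))
    for l in('cup','jar','tape','cassette'):
        for a in bot.tip_of(n,l): print(l,at_z(n,a['position'],0),a['confidence'])
    for l,zz in(('lid_axis',55),('lip_edge',55),('cup_rim',55)):
        for a in bot.tip_of(n,l): print(l,at_z(n,a['position'],zz),a['confidence'])
E
```

```text
scene handle [448.864259   323.49460094 152.81470924]
lip 147 [511.17574667 -47.54063925  58.99031643] ((511.91119384765625, -47.390621185302734), (29.974382400512695, 62.56680679321289), 10.37063980102539)
lid 1618 [571.04849384 -46.72985242  59.36495753] ((599.5897827148438, -38.52308654785156), (208.4097900390625, 160.511474609375), 5.218421936035156)
orange 153 [452.96318996 323.75667588 156.50156354] [442.33834642 316.88555002 119.09271957] [465.90903368 346.00814831 181.43816461] ((453.4096984863281, 331.00653076171875), (23.637741088867188, 28.524633407592773), 5.272353649139404)
standtop 324 [456.42585931 316.47067635 114.67201682] ((463.0130310058594, 329.72027587890625), (77.48502349853516, 84.7281265258789), 74.7684097290039)
cup [ 411.42846338 -445.25626252    0.        ] 0.94
cup [ 520.63762283 -277.62916754    0.        ] 0.8
jar [ 667.17718696 -275.61070915    0.        ] 0.62
tape [401.10012608 -44.47913733   0.        ] 0.93
cassette [389.9932558  124.45572921   0.        ] 0.82
lid_axis [641.44031926 -25.29168627  55.        ] 0.8
lip_edge [506.66931558 -49.76152137
[... 701 characters left out ...]
4.51851644] ((459.97723388671875, 327.63916015625), (73.78717803955078, 83.49042510986328), 76.37590789794922)
cup [ 519.50398312 -294.47125781    0.        ] 0.97
cup [ 414.0350166 -445.5641713    0.       ] 0.83
jar [ 664.60975495 -281.17346403    0.        ] 0.8
tape [403.89423652 -48.8137433    0.        ] 0.65
tape [592.90688623 -45.96339782   0.        ] 0.32
cassette [381.31471872 116.1013043    0.        ] 0.56
cassette [586.52995248 -40.26590855   0.        ] 0.37
lid_axis [632.6850425  -33.44964352  55.        ] 0.8
lip_edge [502.28077219 -45.42857686  55.        ] 0.62
cup_rim [ 531.29043454 -286.85276926   55.        ] 0.78
cup_rim [ 648.81838634 -264.76146396   55.        ] 0.69
```

```bash
python3 - <<'E'
import cv2,numpy as np
a=cv2.imread('pics/scene0.png')[120:195,180:260]; b=cv2.imread('pics/top0.png')[210:270,165:245]
f=lambda i:cv2.resize(i,(390*1,int(390*i.shape[0]/i.shape[1])),interpolation=cv2.INTER_CUBIC)
a=f(a);b=f(b);h=max(a.shape[0],b.shape[0])
p=lambda i:np.vstack([i,np.zeros((h-i.shape[0],390,3),np.uint8)])
cv2.imwrite('pics/st.png',np.hstack([p(a),p(b)]))
E
```

```text
(no output)
```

View pics/st.png

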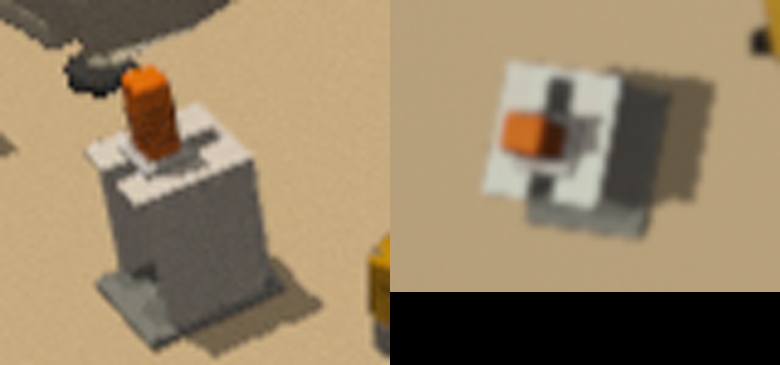

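```bash
cat > fit.py <<'E'
from h import *
from scipy.optimize import minimize
def pts_on(n,mask,z):
    v,u=np.nonzero(mask); return np.array([at_z(n,(a,b),z)[:2] for a,b in zip(u,v)])
def fitrect(n,mask,z,poly,x0):
    # maximise IoU of model polygon(s) (local frame) against mask, supersampled
    S=4
    M=cv2.resize(mask.astype(np.uint8),None,fx=S,fy=S,interpolation=cv2.INTER_LINEAR)>0
    def cost(p):
        c,s=np.cos(p[2]),np.sin(p[2]); im=np.zeros(M.shape,np.uint8)
        for q in poly:
            w=[[p[0]+c*a-s*b,p[1]+s*a+c*b,z] for a,b in q]
            pix=np.array([(project(n,k)+.5)*S for k in w]); cv2.fillPoly(im,[np.round(pix*16).astype(np.int32)],1,shift=4)
        im=im>0; return -(im&M).sum()/(im|M).sum()
    best=None
    for k in range(3):
        sim=np.array([x0]+[np.array(x0)+d for d in ([8,0,0],[0,8,0],[0,0,.08])])
        r=minimize(cost,x0,method='Nelder-Mead',options=dict(initial_simplex=sim,xatol=.02,fatol=1e-5)); x0=r.x
    return r.x,r.fun
E
python3 - <<'E'
from fit import *
for n in('scene','top'):
    p=cv2.imread(f'pics/{n}0.png');P=cloud(n,np.load(f'pics/{n}0_d.npy')); x,y,z=P[...,0],P[...,1],P[...,2]
    def big(m):
        k,l,s,_=cv2.connectedComponentsWithStats(m.astype(np.uint8)); return l==1+s[1:,4].argmax()
    m=big((x>485)&(x<660)&(abs(y+45)<110)&(z>52)&(z<70))
    lid=[[(-57,-77.5),(-57,77.5),(57,77.5),(57,-77.5)],[(-83,-32),(-83,32),(-50,32),(-50,-32)]]
    print(n,'keeper',m.sum(),fitrect(n,m,60,lid,[580,-45,.1]), [np.round(cv2.minAreaRect(P[m][:,:2].astype(np.float32)),2) if 0 else ''])
    hsv=cv2.cvtColor(p,cv2.COLOR_BGR2HSV)
    m=big((np.hypot(x-455,y-330)<75)&(z>106)&(z<200))
    m2=(hsv[...,0]>3)&(hsv[...,0]<16)&(hsv[...,1]>150)&(np.hypot(x-455,y-330)<40)
    q=P[m2&(z>165)]; print('handle hi',np.nanmean(q,0),len(q))
    q=P[m2&(z<172)]; print('handle side',np.nanmean(q,0),len(q))
    v=m2&(z>172); q=np.argwhere(v); 
    if len(q): print('handle top ray',at_z(n,q.mean(0)[::-1],176))
    # cup rim
    m=(np.hypot(x-522,y+288)<60)&(z>48)&(z<64); pp=P[m][:,:2].astype(np.float32)
    print('cup',m.sum(),cv2.minEnclosingCircle(pp),np.median(P[m][:,2]))
    mb=(np.hypot(x-522,y+288)<60)&(z>20)&(z<64);print(' all',cv2.fitEllipse(cv2.convexHull(pp)))
    m=(np.hypot(x-402,y+46)<60)&(z>12)&(z<26); print('tape',m.sum(),cv2.minEnclosingCircle(P[m][:,:2].astype(np.float32)))
    for nm,c,r in(('jar',(665,-278),45),('cass',(387,120),75),('box',(560,180),75)):
        m=(np.hypot(x-c[0],y-c[1])<r)&(z>15); q=P[m]; print(nm,np.nanmin(q,0).round(),np.nanmax(q,0).round())
    for lo in(600,): 
        m=(x>680)&(x<900)&(y>-400)&(y<500)&(z>100); q=P[m]; 
        if len(q): print('behind',len(q),np.nanmin(q,0).round(),np.nanmax(q,0).round())
E
```

```text
scene keeper 1579 (array([ 5.78596184e+02, -4.13886811e+01,  1.04774264e-01]), np.float64(-0.9478144863846818)) ['']
handle hi [454.16844288 328.00501843 173.74436963] 60
handle side [452.80198451 324.57161786 147.76645405] 117
handle top ray [454.73871876 329.53775456 176.        ]
cup 163 ((522.3356323242188, -284.89031982421875), 42.338417053222656) 52.28943160324991
 all ((520.8120727539062, -284.14251708984375), (78.1614990234375, 82.52364349365234), 117.14766693115234)
tape 478 ((406.8017883300781, -46.22539520263672), 47.53913879394531)
jar [ 646. -323.   15.] [ 709. -244.  172.]
cass [370.  66.  15.] [413. 177.  38.]
box [491. 123.  15.] [574. 203. 113.]
behind 26842 [ 680. -400.  100.] [900. 500. 646.]Traceback (most recent call last):
  File "<stdin>", line 8, in <module>
  File "fit.py", line 18, in fitrect
    r=minimize(cost,x0,method='Nelder-Mead',options=dict(initial_simplex=sim,xatol=.02,fatol=1e-5)); x0=r.x
    res = _minimize_neldermead(fun, x0, args, callback, bounds=bounds,
                               **options)
    fxcc = func(xcc)
    fx = function(np.copy(x), *(wrapper_args + args))
  File "fit.py", line 13, in cost
    pix=np.array([(project(n,k)+.5)*S for k in w]); cv2.fillPoly(im,[np.round(pix*16).astype(np.int32)],1,shift=4)
                   ~~~~~~~^^^^^
  File "h.py", line 19, in project
    c=bot.calibration(n);K=np.array(c['mtx'],float)
ValueError: time passes only in moves, steps and waits
```

```bash
sed -i "s/bot\.calibration(n)/cal(n)/" h.py; cat >> h.py <<'E'
_C={}
def cal(n):
    import pickle,os
    if n not in _C:
        f=f'cal_{n}.pkl'
        if not os.path.exists(f): pickle.dump(bot.calibration(n),open(f,'wb'))
        _C[n]=pickle.load(open(f,'rb'))
    return _C[n]
E
cat > m.py <<'E'
from fit import *
import sys
for n in('scene','top'):
    p=cv2.imread(f'pics/{n}0.png');P=cloud(n,np.load(f'pics/{n}0_d.npy')); x,y,z=P[...,0],P[...,1],P[...,2]
    def big(m):
        k,l,s,_=cv2.connectedComponentsWithStats(m.astype(np.uint8)); return l==1+s[1:,4].argmax()
    m=big((x>485)&(x<660)&(abs(y+45)<110)&(z>52)&(z<70))
    lid=[[(-57,-77.5),(-57,77.5),(57,77.5),(57,-77.5)],[(-83,-32),(-83,32),(-50,32),(-50,-32)]]
    print(n,'keeper',m.sum(),fitrect(n,m,60,lid,[580,-45,.1]))
    hsv=cv2.cvtColor(p,cv2.COLOR_BGR2HSV)
    m=(np.hypot(x-455,y-330)<75)&(z>108)&(z<123)
    m=cv2.morphologyEx(m.astype(np.uint8),cv2.MORPH_CLOSE,np.ones((5,5)))>0
    print('stand',fitrect(n,m,115,[[(-35,-38),(-35,38),(49,38),(49,-38)]],[455,330,-.25]))
    m2=(hsv[...,0]>3)&(hsv[...,0]<16)&(hsv[...,1]>150)&(np.hypot(x-455,y-330)<40)
    v=m2&(z>172); q=np.argwhere(v); print('handle top ray',at_z(n,q.mean(0)[::-1],176))
    m=(np.hypot(x-522,y+288)<60)&(z>46)&(z<64); pp=P[m][:,:2].astype(np.float32)
    print('cup',m.sum(),cv2.minEnclosingCircle(pp),cv2.fitEllipse(cv2.convexHull(pp))[0])
    m=(np.hypot(x-402,y+46)<60)&(z>12)&(z<26); print('tape',m.sum(),cv2.minEnclosingCircle(P[m][:,:2].astype(np.float32)))
    for lo in range(640,900,20):
        m=(x>lo)&(x<lo+20)&(y>-350)&(y<300); print(lo,np.nanpercentile(z[m],98).round() if m.any() else None,end='; ')
    print()
E
python3 m.py
```

```text
scene keeper 1579 (array([ 5.78596184e+02, -4.13886811e+01,  1.04774264e-01]), np.float64(-0.9478144863846818))
stand (array([ 4.55112079e+02,  3.27952310e+02, -2.56242520e-01]), np.float64(-0.8023321157628547))
handle top ray [454.73871876 329.53775456 176.        ]
cup 198 ((523.0844116210938, -284.7723388671875), 42.98630142211914) (520.96728515625, -284.0185241699219)
tape 478 ((406.8017883300781, -46.22539520263672), 47.53913879394531)
640 80.0; 660 81.0; 680 510.0; 700 481.0; 720 479.0; 740 498.0; 760 495.0; 780 485.0; 800 478.0; 820 602.0; 840 581.0; 860 573.0; 880 603.0; 
top keeper 1857 (array([ 5.79794896e+02, -4.28399937e+01,  1.08687190e-01]), np.float64(-0.9557176002651641))
stand (array([ 4.53575693e+02,  3.29280141e+02, -2.43809351e-01]), np.float64(-0.7294316463577337))
handle top ray [453.10886857 327.6011174  176.        ]
cup 112 ((516.2695922851562, -284.8688659667969), 40.125633239746094) (516.480224609375, -284.4129943847656)
tape 427 ((405.39483642578125, -50.85309600830078), 45.00052261352539)
640 895.0; 660 902.0; 680 833.0; 700 750.0; 720 717.0; 740 694.0; 760 662.0; 780 631.0; 800 599.0; 820 562.0; 840 450.0; 860 430.0; 880 434.0;
```

```bash
python3 - <<'E'
from h import *
P=cloud('scene',np.load('pics/scene0_d.npy')); x,y,z=[P[...,i] for i in range(3)]
for y0 in range(-400,420,80):
    print(y0,[int(np.nanmax(z[m])) if (m:=(x>a)&(x<a+40)&(y>y0)&(y<y0+80)).any() else None for a in range(360,900,40)])
E
```

```text
-400 [5, 8, 5, 59, 56, 37, 39, 151, 172, 172, 173, 645, 607, 621]
-320 [7, 5, 40, 59, 57, 52, 5, 83, 176, 189, 189, 623, 493, 610]
-240 [5, 5, 4, 6, 6, 4, 6, 4, 172, 173, 181, 603, 591, 582]
-160 [20, 23, 5, 59, 64, 66, 65, 59, 171, 173, 194, 517, 584, 200]
-80 [23, 23, 22, 64, 64, 68, 64, 58, 172, 187, 198, 199, 199, 199]
0 [34, 26, 6, 61, 64, 64, 64, None, 173, 172, 198, 198, 197, 197]
80 [38, 30, 5, 105, 111, 84, 4, 5, 4, 172, 189, 198, 197, 196]
160 [34, 26, 5, 107, 113, 84, 4, 6, 147, 174, 178, 192, 184, 183]
240 [5, 123, 175, 120, 5, 4, 4, 6, 525, 520, 508, 497, None, None]
320 [4, 122, 181, 120, 2, 6, 5, 5, 509, 234, None, None, None, None]
400 [6, 7, 5, 6, -622, 1, 149, 150, 140, 143, 145, None, None, None]
```

```bash
python3 - <<'E'
from h import *
o=[np.pi,0,-.25]
bot.move_to([454,328.6,400],o)
snap('scene','s1'); bot.servo_line([454,328.6,311],o,v=120)
print(bot.read_force(),bot.read_ee_pos())
bot.grip(20,40); print(bot.read_grip_width(),bot.read_force())
snap('scene','s2'); snap('top','t2'); print(bot.read_time_s())
i=np.hstack([cv2.imread(f'pics/{a}.png')[60:220,120:300] for a in('s1','s2')]); cv2.imwrite('pics/c1.png',cv2.resize(i,None,fx=2.2,fy=2.2,interpolation=cv2.INTER_CUBIC))
E
```

```text
[0.95500553 0.64112207 1.03084149] [454.26401365 328.89349646 311.56113554]
23.579776976676857 [ 0.17816897 -0.60948522 -0.61968038]
6.15
```

View pics/c1.png

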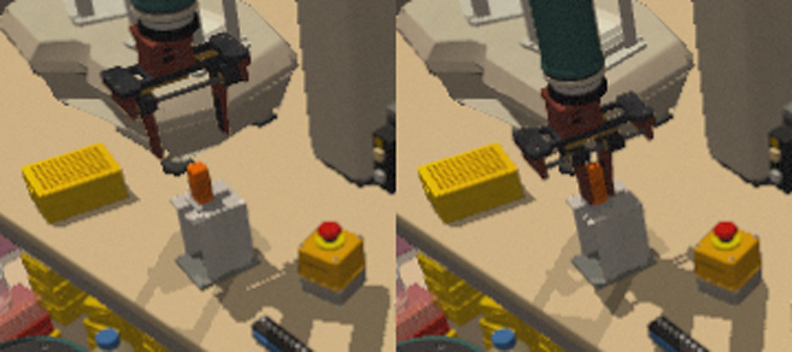

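The handle sits between the jaws with a width of 23.6 mm. Next I lift it straight up and check the tip.

```bash
python3 - <<'E'
from h import *
bot.servo_line([454,328.6,445],[np.pi,0,-.25],v=120)
print(bot.read_force(),bot.read_torque(),bot.read_ee_pos(),bot.read_ee_rot(),bot.read_grip_width())
p=bot.read_ee_pos(); c,s=np.cos(-.25),np.sin(-.25)
T=np.array([p[0]+28*c,p[1]+28*s,p[2]-281])
ims=[]
for n in('scene','top'):
    snap(n,n+'3'); print(n,'pred',project(n,T),[(a['position'],a['confidence']) for a in bot.tip_of(n,'lifter_tip')])
    i=cv2.imread(f'pics/{n}3.png'); q=project(n,T); cv2.circle(i,tuple(int(round(k)) for k in q),1,(255,0,255),-1)
    u,v=q.astype(int); ims.append(cv2.resize(i[v-90:v+50,u-70:u+70],(390,390),interpolation=cv2.INTER_CUBIC))
cv2.imwrite('pics/c3.png',np.hstack(ims)); print(bot.read_time_s())
E
```

```text
[-0.65873907 -1.01036029 -1.22947702] [-0.08227345  0.12100257  0.01550862] [453.71683543 328.45811759 444.11319087] [ 3.14045758e+00  1.24694995e-03 -2.49981353e-01] 23.898679197581185
scene pred [217.99576517 136.66884304] [([213.1, 136.5], 0.58)]
top pred [195.22225759 228.02475733] [([193.9, 228.6], 0.5)]
7.6167
```

View pics/c3.png

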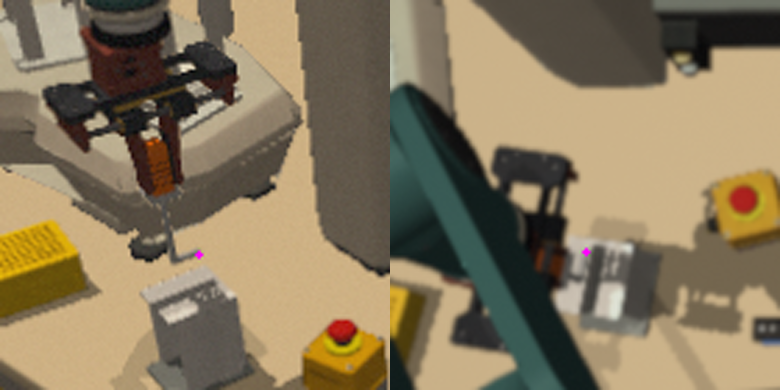

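```bash
python3 - <<'E'
from h import *
o=[np.pi,0,0]
bot.servo_line([454,328.6,470],v=150)
bot.move_to([503,-284.6,440],o)
p=bot.read_ee_pos(); T=p+np.array([28,0,-281.]); print(p,bot.read_grip_width(),bot.read_force())
ims=[]
for n in('scene','top'):
    snap(n,n+'4'); print(n,'pred',project(n,T),[(a['position'],a['confidence']) for a in bot.tip_of(n,'lifter_tip')])
    i=cv2.imread(f'pics/{n}4.png'); q=project(n,T); r=project(n,[519,-284.6,55])
    for k in(q,r): cv2.circle(i,tuple(int(round(a)) for a in k),1,(255,0,255),-1)
    u,v=q.astype(int); ims.append(cv2.resize(i[v-70:v+70,u-70:u+70],(390,390),interpolation=cv2.INTER_CUBIC))
cv2.imwrite('pics/c4.png',np.hstack(ims)); print(bot.read_time_s())
E
```

```text
[ 503.3259441  -283.84587583  440.01196755] 23.601082993761423 [ 0.27806269  0.51059902 -1.59562959]
scene pred [394.49117619 218.56973403] [([389.4, 214.8], 0.62)]
top pred [397.56187418 191.48181989] [([394.0, 191.4], 0.63)]
10.3333
```

View pics/c4.png

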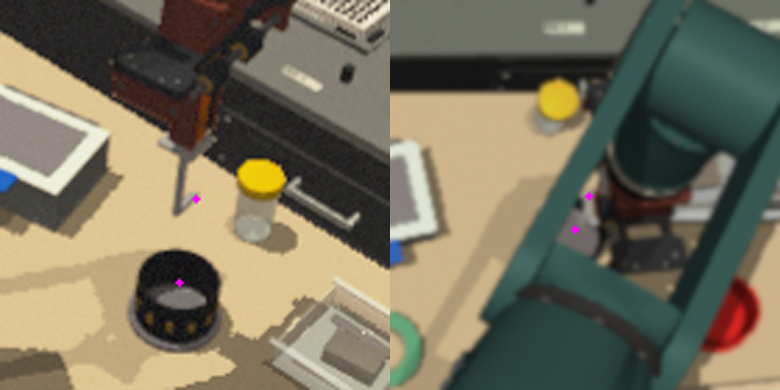

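The predicted tip at crop (196,198) lies on the foot end, and the rim centre mark is in the cup mouth. Now the dip.

```bash
python3 - <<'E'
from h import *
o=[np.pi,0,0]
print(bot.servo_line([503,-284.6,309],o,v=110,contact_N=8))
print(bot.read_ee_pos(),bot.read_force())
bot.pause(1.0)
snap('scene','s5'); i=cv2.imread('pics/s5.png')
print(bot.read_ee_pos(),bot.read_force(),bot.read_grip_width(),bot.read_time_s())
cv2.imwrite('pics/c5.png',cv2.resize(i[170:310,310:470],None,fx=4,fy=4,interpolation=cv2.INTER_CUBIC))
E
```

```text
False
[ 503.30266918 -284.82439775  309.70119024] [-0.41387287  0.82300629 -0.60926723]
[ 503.0043716  -284.58567812  308.95688338] [-0.53531252  0.16416418 -0.56838967] 23.64439114037729 12.725
```

View pics/c5.png

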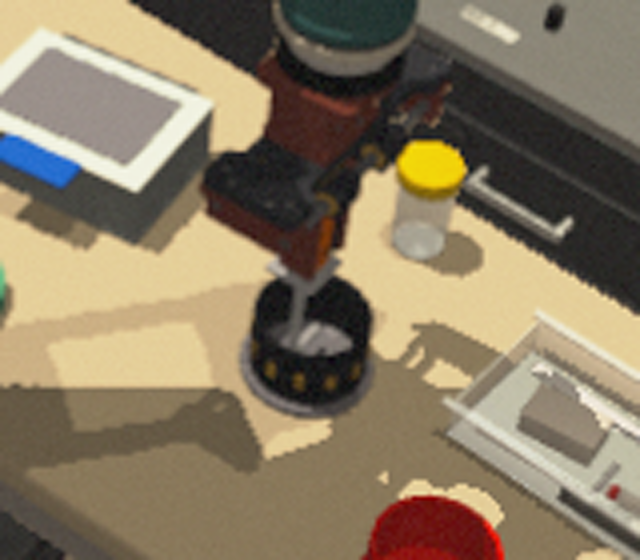

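```bash
cat >> h.py <<'E'
O=np.array([579.2,-42.1,0]);YW=.1067;ex=np.array([np.cos(YW),np.sin(YW),0]);LO=[np.pi,0,YW]
def tcp(kx,tz,ky=0):
    ey=np.array([-ex[1],ex[0],0]); return list(O+(kx-28)*ex+ky*ey+np.array([0,0,tz+281]))
def raisepos(th,s=128):
    return tcp(55-s*np.cos(th)-4*np.sin(th),55+s*np.sin(th)-4*np.cos(th))
E
python3 - <<'E'
from h import *
bot.servo_line([503,-284.6,440],v=150)
bot.move_to(tcp(-110,170),LO)
bot.servo_line(tcp(-108,38),LO,v=120,contact_N=8)
print(bot.read_ee_pos()-np.array(tcp(-108,38)),bot.read_force())
ims=[]
T=bot.read_ee_pos()+28*ex+[0,0,-281]
for n in('scene','top'):
    snap(n,n+'6'); print(n,[(a['position'],a['confidence']) for a in bot.tip_of(n,'lifter_tip')])
    i=cv2.imread(f'pics/{n}6.png'); q=project(n,T); r=project(n,O-83*ex+[0,0,55])
    for k,c in((q,(255,0,255)),(r,(0,255,255))): cv2.circle(i,tuple(int(round(a)) for a in k),1,c,-1)
    u,v=q.astype(int); ims.append(cv2.resize(i[v-60:v+60,u-60:u+60],(390,390),interpolation=cv2.INTER_CUBIC))
cv2.imwrite('pics/c6.png',np.hstack(ims)); print(bot.read_time_s())
E
```

```text
[ 0.37941554 -0.17267969  0.50522869] [-0.22265277  0.10697094 -1.48029574]
scene [([308.4, 221.0], 0.5)]
top [([391.6, 202.0], 0.31)]
16.1333
```

View pics/c6.png

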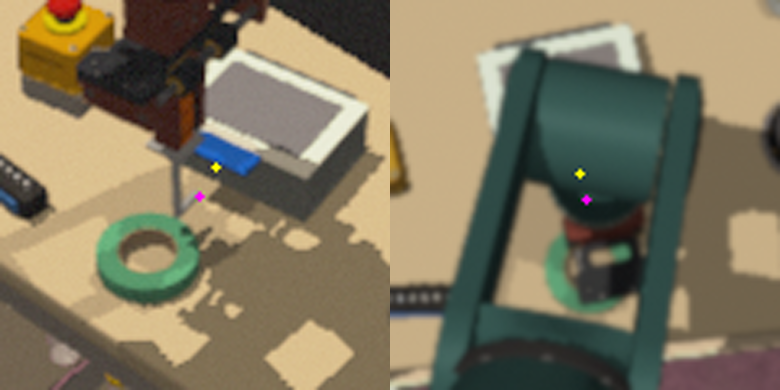

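The foot (magenta at (199,196)) is in front of and below the middle of the lip edge (yellow at (216,167)). Next I insert it and raise the lid a little.

```bash
python3 - <<'E'
from h import *
print(bot.servo_line(tcp(-73,38),LO,v=50,contact_N=6), bot.read_force())
bot.servo_line(raisepos(0),LO,v=40,contact_N=8); bot.pause(.2)
print(bot.read_force())
for th in(.08,.16,.24): bot.servo_line(raisepos(th),LO,v=40)
bot.pause(.2); print(bot.read_force(),bot.read_torque(),bot.read_grip_width(), bot.read_ee_pos()-np.array(raisepos(.24)))
snap('scene','s7'); i=cv2.imread('pics/s7.png'); print(bot.read_time_s())
cv2.imwrite('pics/c7.png',cv2.resize(i[130:270,230:390],None,fx=4,fy=4,interpolation=cv2.INTER_CUBIC))
E
```

```text
False [-0.30084441 -0.1225666  -1.79419756]
[-2.45336056e-01 -1.63643561e-03 -1.94427079e+00]
[ 0.0178186  -0.14098398 -2.86622318] [-0.12299291 -0.01985922 -0.05251824] 24.108033780685652 [ 0.09245386 -0.05308032 -0.06442454]
19.1333
```

View pics/c7.png

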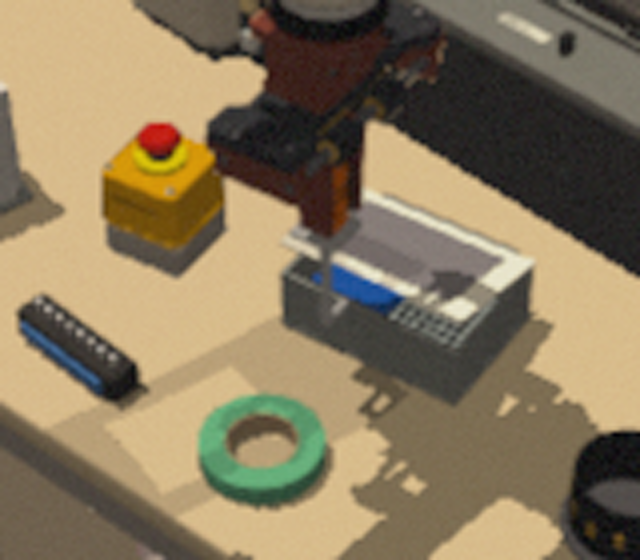

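The lid is rising on the foot, and the downward force grew by about 1 N. I'll go on along the arc and measure the angle from a depth plane.

```bash
cat >> h.py <<'E'
def lidang(n,d):
    P=cloud(n,d); Q=P-O; kx=Q@ex; ky=Q@np.array([-ex[1],ex[0],0]); z=Q[...,2]
    m=(np.abs(ky)<76)&(kx>-70)&(kx<58)&(z>66)&(z<190)
    A=np.stack([kx[m],ky[m],z[m]],1); out=[]
    best=None; rng=np.random.default_rng(0)
    for _ in range(800):
        a=A[rng.choice(len(A),3,False)]; nn=np.cross(a[1]-a[0],a[2]-a[0]); l=np.linalg.norm(nn)
        if l<200: continue
        nn/=l
        if abs(nn[1])>.08: continue
        i=np.abs((A-a[0])@nn)<3
        if best is None or i.sum()>best.sum(): best=i
    B=A[best]; c=B.mean(0); nn=np.linalg.svd(B-c,full_matrices=False)[2][2]; nn*=np.sign(nn[2])
    return np.arctan2(nn[0],nn[2]),nn,best.sum(),len(A),c
E
python3 - <<'E'
from h import *
p,d=snap('scene','s8a'); print(lidang('scene',d))
for th in(.34,.44,.54,.64): bot.servo_line(raisepos(th),LO,v=40)
bot.pause(.2); print(bot.read_force(),bot.read_grip_width())
for n in('scene','top'):
    p,d=snap(n,n+'8'); print(n,lidang(n,d))
i=cv2.imread('pics/scene8.png'); print(bot.read_time_s())
cv2.imwrite('pics/c8.png',cv2.resize(i[110:250,240:400],None,fx=4,fy=4,interpolation=cv2.INTER_CUBIC))
E
```

```text
(np.float64(0.20827663221508927), array([ 0.20677176, -0.00474351,  0.97837771]), np.int64(705), 760, array([-15.85546732, -12.82311944,  77.25765395]))
[ 0.14144382  0.0653363  -2.95099727] 23.80327682269304
scene (np.float64(0.59704691421898), array([ 0.56219749, -0.00431822,  0.82699174]), np.int64(398), 422, array([ -5.69979371,  -7.42885623, 105.50340497]))
top (np.float64(0.5971291776194962), array([ 0.56226833, -0.00294055,  0.82694962]), np.int64(160), 180, array([-13.50321787,  39.74400635, 110.31751004]))
21.35
```

View pics/c8.png

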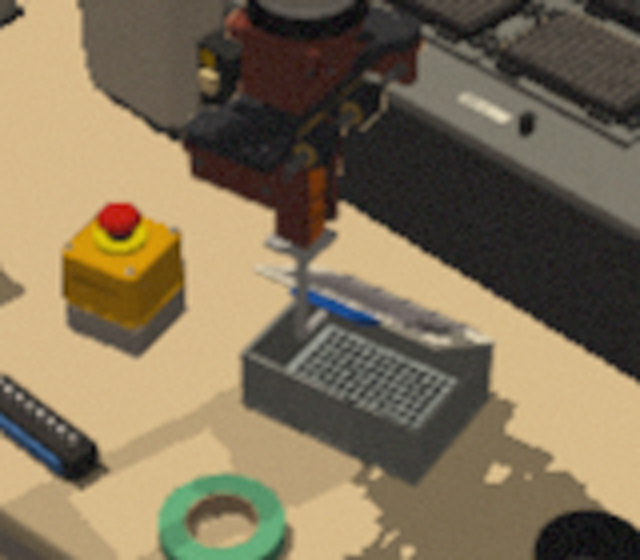

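The picture shows the lid resting on the foot at the lip, with the gripper well above it. Both cameras give 0.597 rad where I commanded 0.64, so I add 0.04 rad to the target.

```bash
python3 - <<'E'
from h import *
for th in(.72,.78,.825): bot.servo_line(raisepos(th),LO,v=35)
bot.pause(.5); print(bot.read_force(),bot.read_grip_width())
for n in('scene','top'):
    p,d=snap(n,n+'9'); print(n,lidang(n,d))
bot.pause(.5); p,d=snap('scene','s10'); print(lidang('scene',d)[0],bot.read_force(),bot.read_ee_pos()[2]-281,bot.read_joint_velocities())
i=cv2.imread('pics/scene9.png'); print(bot.read_time_s())
cv2.imwrite('pics/c9.png',cv2.resize(i[90:250,230:410],None,fx=4,fy=3.7,interpolation=cv2.INTER_CUBIC))
E
```

```text
[-0.99081443  0.07574786 -1.89236895] 23.49843236431481
scene (np.float64(0.8268782084835353), array([0.73581566, 0.00379276, 0.67717127]), np.int64(112), 174, array([-19.46021713, -11.68676116, 136.7654832 ]))
top (np.float64(0.7872317888015866), array([ 0.70839839, -0.00326192,  0.70580527]), np.int64(201), 219, array([  5.09767277,  40.70759174, 114.07299918]))
0.8194198670641832 [-1.18584576 -0.26939644 -1.71797574] 146.3171306180809 [-0.00068557 -0.00090433 -0.00101746 -0.00085924 -0.00128142  0.00040798]
23.625
```

View pics/c9.png

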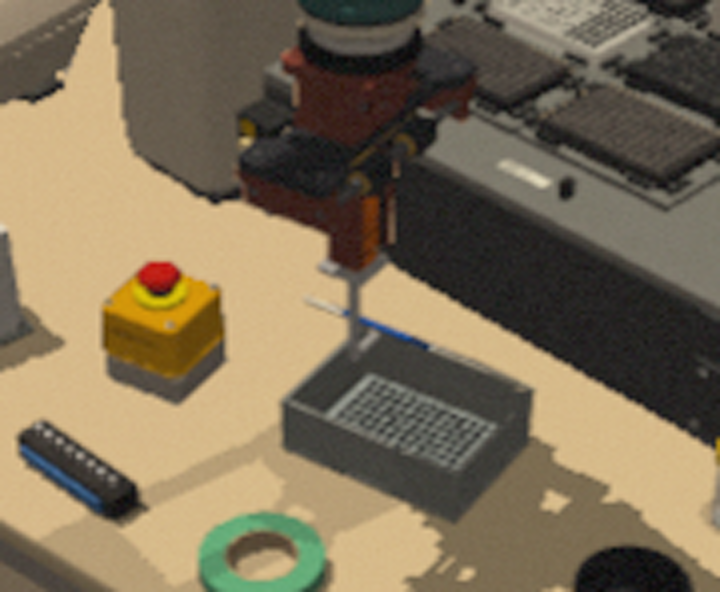

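```bash
python3 - <<'E'
from h import *
ey=np.array([-ex[1],ex[0],0]); i=cv2.imread('pics/scene9.png'); i=cv2.resize(i[140:220,290:390],None,fx=8,fy=7.4,interpolation=cv2.INTER_CUBIC)
for th,c in((.74,(255,0,0)),(.785,(0,255,0)),(.83,(0,0,255))):
    f=lambda s,ky,t=0:O+[0,0,55]+55*ex+s*(-np.cos(th)*ex+np.array([0,0,np.sin(th)]))+t*(np.sin(th)*ex+np.array([0,0,np.cos(th)]))+ky*ey
    for pts in([(112,77.5,5),(112,-77.5,5),(0,-77.5,5)],):
        q=np.array([(project('scene',f(*a))+.5-[290,140])*[8,7.4] for a in pts]); cv2.polylines(i,[q.astype(int)],False,c,1)
cv2.imwrite('pics/ov.png',i)
P=cloud('top',np.load('pics/top9_d.npy'))
i=np.load('pics/top9_d.npy'); im=cv2.imread('pics/top9.png'); cv2.imwrite('pics/t9.png',cv2.resize(im[140:260,250:390],None,fx=5,fy=5))
E
```

```text
(no output)
```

View pics/ov.png

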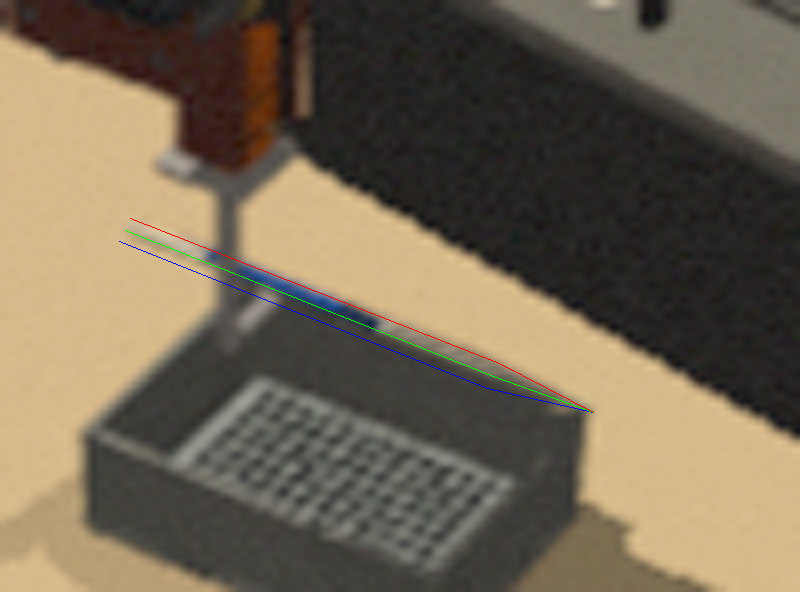

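View pics/t9.png

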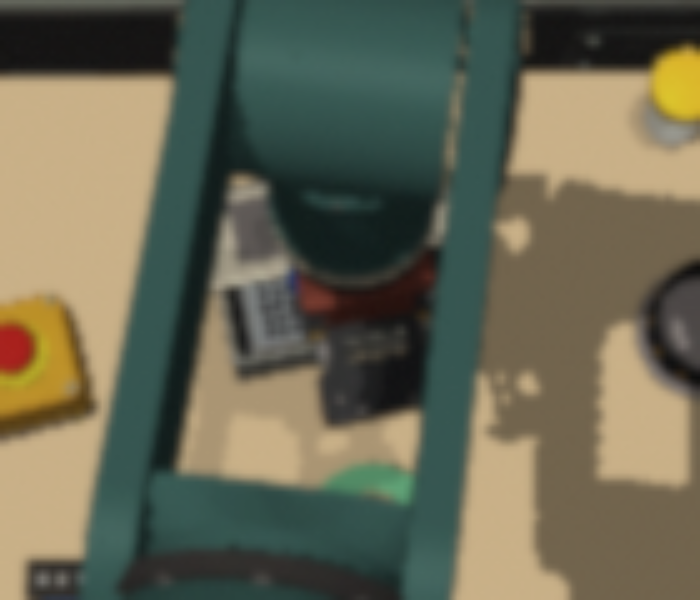

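The overlay puts the lid's upper edge between the 0.74 and 0.785 rad lines, and the top camera reads 0.787. All three estimates (0.77, 0.79 and 0.82) are inside the band, so I hand it in.

```bash
python3 - <<'E'
from h import *
p,d=snap('top','t11'); print(lidang('top',d)[0],bot.read_grip_width(),bot.read_time_s())
bot.job_done()
E
```

```text
0.7906424859135771 23.384720500670443 23.675
the job is handed in; nothing more can be done
```

I took the lifter from its stand and dipped its tip about 27 mm below the rim of the black cup for 1 s. I then raised the keeper's lid by the blue lip and handed the job in at 23.7 s. No verdict is reported.

**Lid angle:** The last reading from the top camera was 0.791 rad, and 0.787 rad about half a second before. The scene camera read 0.82–0.83 rad, but it sees the lid almost edge-on there, so I trust it less. A drawn overlay suggested about 0.77 rad. All of these lie inside 0.68–0.89.

**Hold:** The gripper still held the handle at 23.4 mm with a 40 N grip, the arm was still, and the lifter tip was at about 145 mm.

**Contact:** When lifting began, the downward force on the tool grew by about 1 N, as expected. In the final pose the force had shifted sideways, so it no longer confirms the load by itself; the picture shows the lid resting on the foot.

**Surroundings:** In the pictures only the lifter touched the keeper and its lid. The cup, jar, tape and cassette looked unmoved, though I did not re-measure their positions.

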